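# Clamp a hive-frame end bar with a torque-limiting knob

### The arm

A 7-joint arm with a two-finger parallel gripper is mounted at the origin on the work surface. World frame = base frame: x ahead of the robot, y to its left, z up, the work surface at z = 0. Lengths are in m, angles in rad, forces in N, time in s.
With the tool pointing down it reaches from about 0.4 to 0.875 m from the base axis. Payload 19.3 kg.
Tool frame: the origin (TCP) lies at the very end of the fingers, on their centre line; the grasp point (between the pads) lies 19 mm behind it; z points along the fingers, y is the line along which they close (so a half turn about z gives the same grasp; the last joint's range is limited). The gripper opens to 85 mm and grips with 20 to 120 N. Pads are 22 mm wide; open, the fingers measure 114 mm over their backs; the gripper's body (76 mm by 85 mm) begins 54 mm behind the grasp point. The pads swing forward as they close: fully open they stand 13 mm farther back than shut.
Start: joints at [-1.324, 0.521, -0.036, 1.599, 0.021, 1.021, -0.113], TCP at [0.195, 0.594, 0.231] pointing down, gripper open.
Joint ranges: [-2.91, 2.91], [-0.3, 2.13], [-1.5, 1.42], [0.17, 2.43], [-1.26, 4.41], [0.16, 1.93], [-2.52, 2.52]. Speed limits (rad/s): [1.89, 1.89, 2.39, 2.39, 3.01, 3.01, 3.01].

### API

Orientations are given as [roll, pitch, yaw] about the fixed x, y, z axes, in that order (R = Rz(yaw) Ry(pitch) Rx(roll)).
In Python, from station import r gives the robot as it stands. The module is installed in compiled form; this text tells all that it offers.
- The arm moves only by the shell command python3 -m pendant 'ROWS'. ROWS is JSON, one flat list of numbers, 7 for each row, row after row: the shift along the tool's x, y, z in m, then the turn, a rotation vector about the tool's x, y, z in rad, then the opening, from 0 (shut) to 1 (fully open). A call has 1 to 8 rows; each row shifts and turns the commanded pose from where the row before left it, along the tool's axes as they then stand; what a row does not reach is not made up. A row lasts 1/10 s, in which the tool goes at most 50 mm and 8.59 degrees, less where a joint would pass 70% of its speed; a pose out of reach is approached as far as the arm can. A call is refused whole if a number of a shift passes 0.05 or a number of a turn 0.15, either way. A call with a gripper value outside its range is refused whole. The fingers move at their own pace and stop on an object; the grip force is fixed at half the most. Time passes only in rows, so rows that do not move let the fingers close. It gives the time, the measured TCP pose, the force, the opening and the grip force at its end, in the units of the state.
- r.state(): the state, without advancing time (a new reading comes with each control period).
- r.get_image(name): name is "scene" or "top"; returns the picture (480x640x3 uint8, blue, green, red); there is no depth.
- r.get_calibration(name): a dict with "fx", "fy", "cx", "cy" (pixels), "eye" and "rotation" of the camera in the world. Camera axes: x right, y down, z forward; pixel columns grow to the right and rows downward; lengths in m; the calibration is good to about 2 mm. A picture is of the moment at which its call begins. get_calibration takes no time and is no camera call.
- r.sign_off(): hands the job in; it is judged then, once.
Trained networks look in the newest picture that a camera, given by its name, has taken for a name from the list of things; names that differ only in an ending like _2 or _b are one class to them, and where a whole thing is asked for, a point or a joint stands for the part that bears it (a point fixed in the world has none). Each returns a list of dicts, best first, with "score" (0 to 1); they miss things now and then, are a little off and sometimes report something else, mostly with a low value. They report only what shows in the picture. A call takes as long as a camera call. They do not tell look-alikes from the thing itself.
- r.look_for(thing, camera): "rect" ([centre column, centre row, width, height] in pixels, round what is visible of it).
- r.outline_of(thing, camera): "pixels" (480x640 bool, what is visible of it) and "rect" ([centre column, centre row, width, height] in pixels, round what is visible of it).
The state is a dict: "t": time; "joint_pos": joint angles; "dq": joint speeds; "effort": joint torques, N m; "tcp_pos": TCP position; "tcp_rot": TCP orientation; "wrist_force": force on the tool from outside, world axes, zero at the start; "wrist_torque": the same for the moment, N m; "gripper_width": finger opening in m; "gripper_force": force on a finger pad.
Only numpy, scipy, OpenCV 4.12 (cv2) and the standard library are available. Lean on these libraries where they do the work, as an engineer would, in place of code of your own. Each camera call takes 0.05 s, during which the arm holds its last target. There are 200 camera calls.

### The job

Lay the short wide end bar flat in the channel of the clamping fixture and slide it gently up to the end stop, so that its free end sticks out of the open side. Then turn the black knob clockwise until its clutch clicks over once, and stop there: the bar must be held firmly but not overtightened, and the knob left in its clicked notch. Let go, and leave the other things on the table alone.

Things in the scene. Friction and masses are not known exactly. Their poses are not given: they have to be found in the camera images.
- bar: The hive-frame end bar: a plain flat wooden bar 160 mm long (its x), 35 mm wide (y), 10 mm thick (z), about 40 g, lying flat and loose on the table. Both ends and both faces are alike. Origin: centre of its underside.
- bar_mid (a point): Centre of the end bar (5 mm above its underside).
- fixture: Aluminium clamping fixture, fixed. Origin: on the table under mid-bed; x along the channel to the end stop, +y towards jaw and knob. In its frame (mm): bed x -50..50, top z 30; fence face y -22.5, fence top z 45; gear housing under the knob, top z 45. The x -50 end is open: a bar that is home sticks out 60 there. A bar home and clamped is centred at (-30, -5, 35).
- channel_end (a point): Inner corner of the channel: where bed top, fence face and end stop meet, fixture (50, -22.5, 30) mm. Axes as the fixture's.
- stop: Steel end stop of the channel. Its origin is the fixture's origin; its upright face is at fixture x 50 mm, y -28 to 32 mm, z 30 to 46 mm.
- pad_face (a point): Middle of the front face of the jaw's rubber pad, facing the fence: fixture x -15, z 38.5 mm (pad 44 mm long, top 44 mm above the table). Its y changes with the jaw: 17.5 to 21 mm at the start, 12.5 mm when it just meets a bar lying on the fence. Axes as the fixture's.
- jaw: The jaw, with its sprung rubber pad (gives 0.1 mm per N), between channel and knob; top 46 mm above the table. Moves towards the fence (fixture -y) 12 mm per radian that the knob drives it, and stays where it is left. Origin: middle of the back of its pad, 30.5 mm above the table.
- knob: Black torque-limiting knob on a vertical axis: a disc 40 mm wide with an upright grip bar 46 mm long (knob x), 14 mm thick (y), top 95 mm above the table. Origin: on the axis, 51 mm above the table. Clockwise from above (yaw falling) closes the jaw: first up to 1.5 rad of unknown free play, then a drag of about 0.25 N m, then the bar is squeezed. Pose not told while held.
- knob_grip (a point): On the knob's axis, 80 mm above the table, mid grip bar: pinch here, across 14 mm. At about 0.4 N m the clutch clicks: the knob jumps some 0.5 rad past the collar, the torque falling to nothing and below halfway, then rests in its next notch. It slips no further: turning on squeezes ever harder. Start to click takes 0.8 to 2.7 rad of turning.
- collar: Steel collar 52 mm wide, 6 mm thick, right under the knob, with a small pointer tab at its +x edge. The knob's grip bar lies in line with the tab until the clutch clicks, then 0.5 rad clockwise of it. Origin: on the axis, 45 mm above the table.
- top_bar: Bystander: a longer, thinner wooden bar, 260 x 22 x 20 mm, loose on the table: not the part to be clamped. Origin: centre of its underside.
- honey_jar: Bystander: glass jar with a metal cap, 68 mm wide, 100 mm tall. Origin: centre of its underside.
- cup: Bystander: paper cup, 74 mm wide, 85 mm tall. Origin: centre of its underside.
- tumbler: Bystander: steel tumbler, 76 mm wide, 180 mm tall. Origin: centre of its underside.
- tape_roll: Bystander: white roll standing on end, 90 mm wide, 60 mm tall. Origin: centre of its underside.
- brush: Bystander: hand brush lying on the table.
Things that resemble listed ones, but are neither listed nor needed, are in the scene too. What is shaped like the fixture but purple is not meant.

How it is judged:
On the way, in this order (a step that is already met when the one before it is completed fails the run):
1. the end bar lies flat in the channel, its end at the end stop (within about 3 mm), not clamped yet (x of bar_mid in the frame of fixture between -0.0335 and -0.027 m and z of bar_mid in the frame of fixture between 0.032 and 0.039 m and angle between the x axis of bar and the x axis of fixture, either way round below 0.12 rad and y of bar_mid in the frame of fixture between -0.008 and 0.01 m and angle between the x axis of knob and the x axis of collar, either way round below 0.2 rad), for 0.2 s.
2. the clutch has clicked over with the jaw squeezing the bar (angle between the x axis of knob and the x axis of collar, either way round above 0.38 rad and contact force between jaw and bar above 8 N), for 0.1 s.
At the end, for the whole second after the job is handed in: The end bar lies flat in the channel, within 3.5 mm of the end stop and along the fence (within 3 mm, 0.05 rad); the jaw squeezes it with more than 8 N; the knob rests in its clicked notch, 0.38 to 0.62 rad past the collar's tab; the bar is at rest (all of step 2 and x of bar_mid in the frame of fixture between -0.0335 and -0.027 m and z of bar_mid in the frame of fixture between 0.032 and 0.039 m and angle between the x axis of bar and the x axis of fixture, either way round below 0.05 rad and y of bar_mid in the frame of fixture between -0.008 and -0.002 m and angle between the x axis of knob and the x axis of collar, either way round below 0.62 rad and linear speed of bar below 0.01 m/s); the robot touches nothing.
It fails at once if the bar is overtightened: the jaw squeezes it with more than 22 N (contact force between jaw and bar above 22 N).
It fails at once if the bar is rammed against the end stop with more than 30 N (contact force between bar and stop above 30 N).
It fails at once if one of the other things on the table is moved more than 25 mm (distance of any of top_bar, honey_jar, cup, brush, tumbler, tape_roll from where it was at the start of the episode above 0.025 m).
It also fails if it takes over 72 s, if anything falls off the work surface, if the arm or the gripper's body presses on something with over 40 N, if the wrist force passes 120 N, or if a joint passes its speed limit or range.

## Working session

There is one attempt and no reset: what is moved stays moved. The work goes in short steps, Python scripts to look and compute and a shell command to move; the robot and the scene stay as the last step left them, time stands still between calls to the robot, and variables do not carry over. Pictures are saved under pics/ and viewed, at most 10 in all, crops included, and the job is handed in when it is done.

```bash
mkdir -p pics; ls; python3 - <<'E'
from station import r
import cv2
for c in("scene","top"):
    cv2.imwrite(f"pics/{c}0.png",r.get_image(c)); k=r.get_calibration(c); print(c,{a:(b.tolist() if hasattr(b,'tolist') else b) for a,b in k.items()})
    for t in("bar","fixture","knob","collar","jaw","stop","top_bar"):
        print(t,[(round(d["score"],2),[round(float(x)) for x in d["rect"]]) for d in r.look_for(t,c)][:4])
print(r.state())
E
```

```text
pics
scene {'fx': 500.0455545707571, 'fy': 500.0455545707571, 'cx': 315.2072973936519, 'cy': 228.83814504497303, 'eye': [1.2554398028910163, 0.27450506918352613, 1.0881322342420676], 'rotation': [-2.49871437496573, 0.004222013304820305, 1.938724455726537]}
bar [(0.74, [258, 222, 50, 35])]
fixture [(0.78, [350, 258, 68, 59]), (0.76, [438, 288, 74, 63])]
knob [(0.58, [372, 254, 18, 21]), (0.56, [464, 282, 18, 24]), (0.43, [486, 243, 50, 63])]
collar [(0.73, [371, 256, 23, 25]), (0.59, [462, 288, 22, 29])]
jaw [(0.7, [353, 249, 12, 21]), (0.57, [444, 277, 18, 22])]
stop [(0.74, [420, 295, 25, 13]), (0.49, [331, 263, 27, 18])]
top_bar [(0.74, [182, 199, 48, 74]), (0.35, [372, 254, 24, 18])]
top {'fx': 445.83509680182306, 'fy': 445.83509680182306, 'cx': 317.55107109748815, 'cy': 241.55273087129063, 'eye': [0.46501993846370554, 0.01636373146566198, 1.2009004694283918], 'rotation': [-3.034193410052453, -0.024818966763846317, -1.5760884661971928]}
bar [(0.76, [376, 261, 25, 60])]
fixture [(0.89, [190, 250, 65, 46]), (0.59, [277, 255, 58, 41])]
knob [(0.69, [164, 250, 16, 18]), (0.67, [250, 2
[... 262 characters left out ...]
ay([-1.32422364,  0.52140427, -0.03629875,  1.5994973 ,  0.0211978 ,
        1.02111149, -0.11278726]), 'dq': array([ 1.62835840e-03,  4.92783985e-04,  6.80786713e-04,  1.82684842e-04,
       -3.91489899e-04,  9.17963927e-05,  2.03427363e-03]), 'effort': array([-2.44383031e-03, -9.26772523e+01,  1.97720848e+00, -3.70221627e+01,
        1.80155947e-02,  2.48171760e-03,  4.67099426e-05]), 'tcp_pos': array([0.19470875, 0.59388533, 0.2312891 ]), 'tcp_rot': array([-3.14155683e+00,  1.05478801e-06,  2.82478750e+00]), 'wrist_force': array([0.56246625, 0.57687696, 0.32309456]), 'wrist_torque': array([ 0.00483612, -0.07731462, -0.00911939]), 'gripper_force': 0.0, 'gripper_width': 0.08575087723246073}
```

View pics/scene0.png

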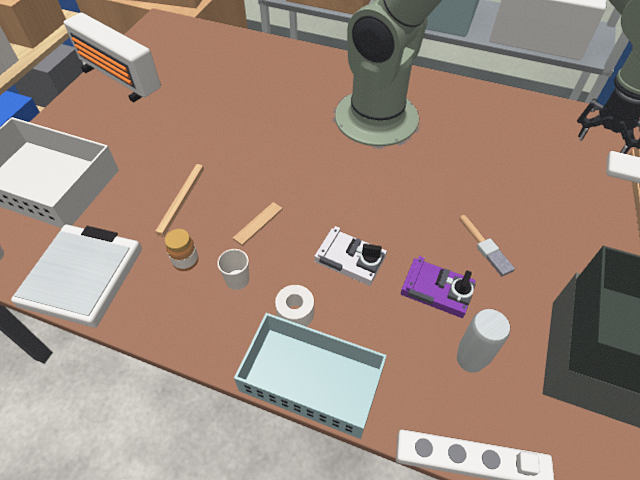

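View pics/top0.png

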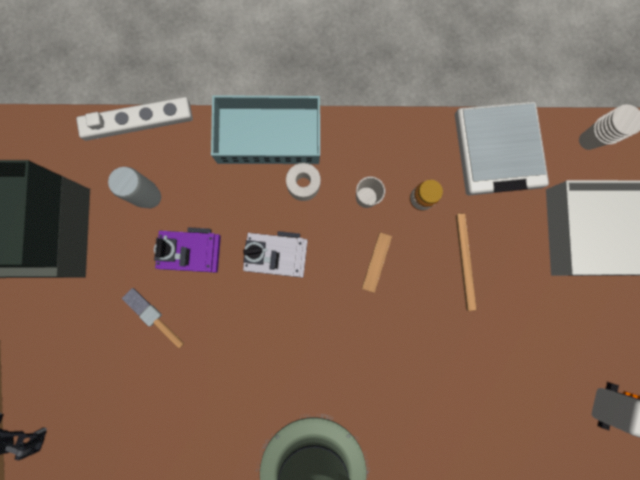

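The silver fixture is at (276,254) in the top view, with its stop at the upper edge (290,235), knob at left (255,251) and fence at right. The end bar is at (377,262), the purple look-alike at (188,251), and the top bar at (466,262).

```bash
cat > h.py <<'E'
from station import r
import numpy as np, cv2
from scipy.spatial.transform import Rotation as R
def cal(c):
    k=r.get_calibration(c); return k,np.array(k["eye"]),R.from_euler("xyz",k["rotation"]).as_matrix()
def ray(c,p):
    k,e,M=cal(c); d=M@[(p[0]-k["cx"])/k["fx"],(p[1]-k["cy"])/k["fy"],1]; return e,d/np.linalg.norm(d)
def plane(c,p,z):
    e,d=ray(c,p); return e+d*(z-e[2])/d[2]
def proj(c,P):
    k,e,M=cal(c); q=M.T@(np.array(P)-e); return np.array([k["cx"]+k["fx"]*q[0]/q[2],k["cy"]+k["fy"]*q[1]/q[2]])
def tri(p,q,a="top",b="scene"):
    e1,d1=ray(a,p); e2,d2=ray(b,q); s=np.linalg.lstsq(np.c_[d1,-d2],e2-e1,rcond=None)[0]
    A,B=e1+s[0]*d1,e2+s[1]*d2; return (A+B)/2,np.linalg.norm(A-B)
def crop(c,x,y,w,h,f,name):
    im=r.get_image(c)[y:y+h,x:x+w]; cv2.imwrite(name,cv2.resize(im,None,fx=f,fy=f,interpolation=cv2.INTER_CUBIC)); 
E
python3 - <<'E'
from h import *
crop("top",232,220,90,66,8,"pics/t1.png"); crop("scene",305,215,90,72,8,"pics/s1.png")
cen={}
for c in("top","scene"):
    o=r.outline_of("bar",c)[0]; m=o["pixels"].astype(np.uint8)
    cnt=max(cv2.findContours(m,0,2)[0],key=cv2.contourArea)
    # box of mask from world plane
    W=np.array([plane(c,p[0],0.01)[:2] for p in cnt]).astype(np.float32)
    rc=cv2.minAreaRect(W*1000); bx=cv2.boxPoints(rc)
    mm=cv2.moments(m,True); cen[c]=(mm["m10"]/mm["m00"],mm["m01"]/mm["m00"])
    print(c,o["score"],rc,bx.round(1).tolist(),cen[c])
print(tri(cen["top"],cen["scene"]))
E
```

```text
top 0.86 ((538.8445434570312, -172.7261962890625), (37.55894470214844, 158.37086486816406), 72.86500549316406) [[457.6000061035156, -167.3000030517578], [609.0, -214.0], [620.0, -178.10000610351562], [468.70001220703125, -131.5]] (376.6666666666667, 261.8703703703704)
scene 0.95 ((539.4029541015625, -173.61671447753906), (42.752071380615234, 167.04867553710938), 72.58843994140625) [[453.29998779296875, -169.0], [612.7000122070312, -219.0], [625.5, -178.1999969482422], [466.1000061035156, -128.1999969482422]] (257.29347826086956, 223.2350543478261)
(array([ 0.53882875, -0.17437538,  0.00575863]), np.float64(0.003033721386929515))
```

View pics/t1.png

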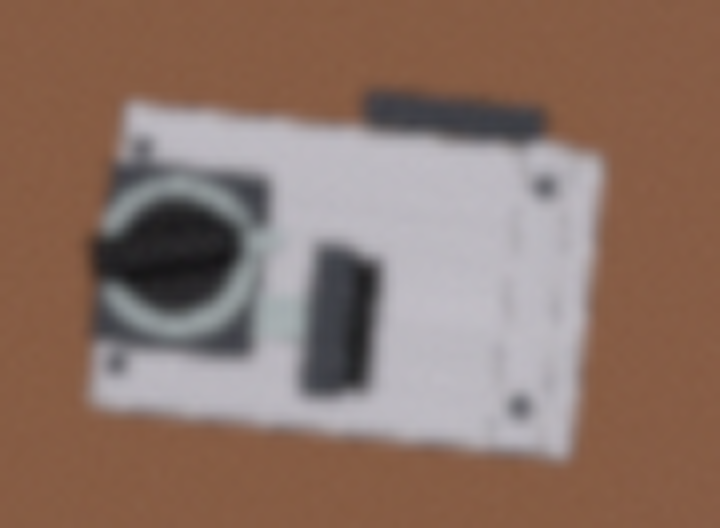

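View pics/s1.png

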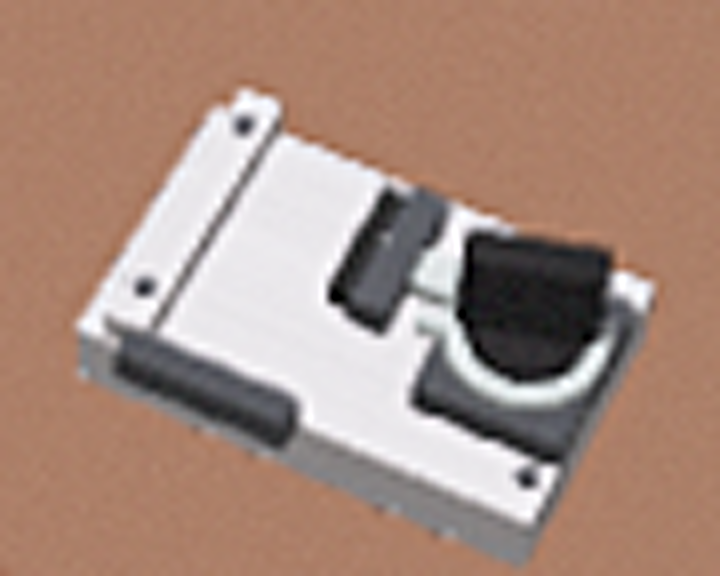

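Top crop: stop strip (365–545, 95–135), fence at right (x≈510–600), jaw (300–380, 245–395), collar centre (175,258), grip bar lying near-sideways (95–240, 250). Scene crop shows the same: fence left, stop in front, knob right. Next I fit the fixture pose from these corners in both views.

```bash
cat > fit.py <<'E'
from h import *
from scipy.optimize import least_squares
T=lambda x,y:(x/8+231.56,y/8+219.56); S=lambda x,y:(x/8+304.56,y/8+214.56)
# (cam,pixel,x,y,z) y may be 'Y' or 'N' (bed outer edges)
O=[("top",T(365,125),.05,.032,.046),("top",T(540,137),.05,-.028,.046),
("scene",S(118,340),.05,-.028,.046),("scene",S(297,405),.05,.032,.046),
("scene",S(281,108),-.05,-.0225,.045),
("top",T(130,105),.05,'Y',.03),("top",T(92,405),-.05,'Y',.03),("top",T(602,155),.05,'N',.045),("top",T(569,460),-.05,'N',.045),
("scene",S(533,520),.05,'Y',.03),("scene",S(652,290),-.05,'Y',.03),("scene",S(242,90),-.05,'N',.045),
("top",T(175,258),'cx','cy',.051),("scene",S(525,320),'cx','cy',.051)]
def f(v,o=False):
    x,y,z,w,Y,N,cx,cy=v; e=[]
    d={'Y':Y,'N':N,'cx':cx,'cy':cy}
    for c,p,a,b,h in O:
        a=d.get(a,a); b=d.get(b,b)
        e.append(proj(c,[x+a*np.cos(w)-b*np.sin(w),y+a*np.sin(w)+b*np.cos(w),z+h])-p)
    return np.ravel(e)
s=least_squares(f,[.55,.1,0,-.1,.09,-.04,0,.07],loss="soft_l1")
print(s.x.round(4)); print(s.fun.reshape(-1,2).round(1).tolist() if 0 else f(s.x).reshape(-1,2).round(1).tolist())
x,y,z,w,Y,N,cx,cy=s.x
print("knob axis",x+cx*np.cos(w)-cy*np.sin(w),y+cx*np.sin(w)+cy*np.cos(w))
# check in top and scene separately
for c in("top","scene"):
    A=[plane(c,p,h)[:2].round(4).tolist() for cc,p,a,b,h in O if cc==c]; print(c,A)
E
python3 fit.py
```

```text
[ 0.554   0.0653 -0.0017 -0.1079  0.1109 -0.0439 -0.0021  0.0853]
[[0.2, -0.2], [1.2, 0.7], [1.4, -1.5], [0.6, -0.4], [0.2, 0.2], [0.2, -0.1], [0.4, 0.1], [-0.5, -0.9], [-0.4, -0.9], [-0.1, 1.1], [0.6, -0.1], [-2.3, -0.6], [1.0, 0.7], [0.5, 1.6]]
knob axis 0.5611001948995233 0.15033543636829422
top [[0.6064, 0.0921], [0.6023, 0.0352], [0.6151, 0.1705], [0.5164, 0.1818], [0.5965, 0.015], [0.4973, 0.0259], [0.5627, 0.1527]]
scene [[0.6072, 0.0309], [0.61, 0.091], [0.5028, 0.0481], [0.6137, 0.1697], [0.5184, 0.1798], [0.5004, 0.0337], [0.558, 0.1479]]
```

```bash
cat > to.py <<'E'
import sys; from h import *
# args: x y z psi ... waypoints ; prints total tool shift, turn about tool z, rows min
a=np.array(sys.argv[1:],float).reshape(-1,4); s=r.state(); P=s["tcp_pos"]; y=s["tcp_rot"][2]
print("t",s["t"],"q",s["joint_pos"].round(2),P.round(4),s["tcp_rot"].round(4))
for w in a:
    d=w[:3]-P; sh=[d@[np.cos(y),np.sin(y),0],d@[np.sin(y),-np.cos(y),0],-d[2]]
    n=np.linalg.norm(d); print(np.round(sh,4),"turn",round(-((w[3]-y+np.pi)%(2*np.pi)-np.pi),4),"rows>=",n/.05)
    P=w[:3];y=w[3]
E
python3 to.py .42 .25 .2 2.84 .4912 -.1585 .1 2.84 .4912 -.1585 0 2.84
```

```text
t 1.0 q [-1.32  0.52 -0.04  1.6   0.02  1.02 -0.11] [0.1947 0.5939 0.2313] [-3.1415 -0.      2.8248]
[-0.3212 -0.2566  0.0313] turn -0.0152 rows>= 8.246002624681918
[-0.1893 -0.3689  0.1   ] turn -0.0 rows>= 8.530924686105251
[0.  0.  0.1] turn -0.0 rows>= 2.0
```

```bash
python3 -m pendant '[-0.032,-0.0257,0.003,0,0,-0.002,1, -0.032,-0.0257,0.003,0,0,-0.002,1, -0.032,-0.0257,0.003,0,0,-0.002,1, -0.032,-0.0257,0.003,0,0,-0.002,1, -0.032,-0.0257,0.003,0,0,-0.002,1, -0.032,-0.0257,0.003,0,0,-0.002,1, -0.032,-0.0257,0.003,0,0,-0.002,1, -0.032,-0.0257,0.003,0,0,-0.002,1]'
python3 to.py .42 .25 .2 2.84 .4912 -.1585 .1 2.84 .4912 -.1585 0 2.84
```

```text
t: 1.8
tcp_pos: [0.3766, 0.3186, 0.2074]
tcp_rot: [3.141, 0.0, 2.841]
wrist_force: [0.8, 0.3, 0.2]
gripper_width: 0.0852
gripper_force: 0.0
t 1.8 q [-0.84  0.34  0.02  1.97 -0.01  0.83  0.46] [0.3766 0.3186 0.2074] [3.1411e+00 2.0000e-04 2.8410e+00]
[-0.0618 -0.0527  0.0074] turn 0.001 rows>= 1.631205278565422
[-0.1893 -0.3689  0.1   ] turn -0.0 rows>= 8.530924686105251
[0.  0.  0.1] turn -0.0 rows>= 2.0
```

```bash
python3 -m pendant '[-0.028,-0.03,0.009,0,0,0,1, -0.028,-0.03,0.009,0,0,0,1, -0.02,-0.036,0.009,0,0,0,0.8, -0.02,-0.036,0.009,0,0,0,0.6, -0.02,-0.036,0.009,0,0,0,0.58, -0.02,-0.036,0.009,0,0,0,0.58, -0.02,-0.036,0.009,0,0,0,0.58, -0.02,-0.036,0.009,0,0,0,0.58]' >/dev/null
python3 -m pendant '[-0.019,-0.036,0.009,0,0,0,0.58, -0.019,-0.036,0.009,0,0,0,0.58, -0.019,-0.036,0.009,0,0,0,0.58, -0.01,-0.02,0.009,0,0,0,0.58, 0,0,0,0,0,0,0.58, 0,0,0,0,0,0,0.58]'
python3 to.py .4912 -.1585 .1 2.84 .4912 -.1585 0 2.84
```

```text
t: 3.2
tcp_pos: [0.4881, -0.1379, 0.0992]
tcp_rot: [3.141, -0.0, 2.84]
wrist_force: [0.5, -0.1, 0.4]
gripper_width: 0.0495
gripper_force: 0.0
t 3.2 q [ 0.1   0.54  0.08  2.02 -0.07  0.59  1.49] [ 0.4881 -0.1379  0.0992] [ 3.1415e+00 -5.0000e-04  2.8399e+00]
[-0.0091 -0.0188 -0.0008] turn -0.0001 rows>= 0.4180554764604365
[0.  0.  0.1] turn -0.0 rows>= 2.0
```

```bash
python3 -m pendant '[-0.0091,-0.0188,0.02,0,0,0,0.6, 0,0,0.03,0,0,0,0.6, 0,0,0.02,0,0,0,0.6, 0,0,0.01,0,0,0,0.6, 0,0,0.0,0,0,0,0.6]'
python3 - <<'E'
from h import *
crop("scene",210,150,100,80,8,"pics/s2.png")
E
```

```text
t: 3.7
tcp_pos: [0.4911, -0.1574, 0.0188]
tcp_rot: [3.141, -0.001, 2.842]
wrist_force: [0.3, 0.2, 0.9]
gripper_width: 0.0513
gripper_force: 0.0
```

View pics/s2.png

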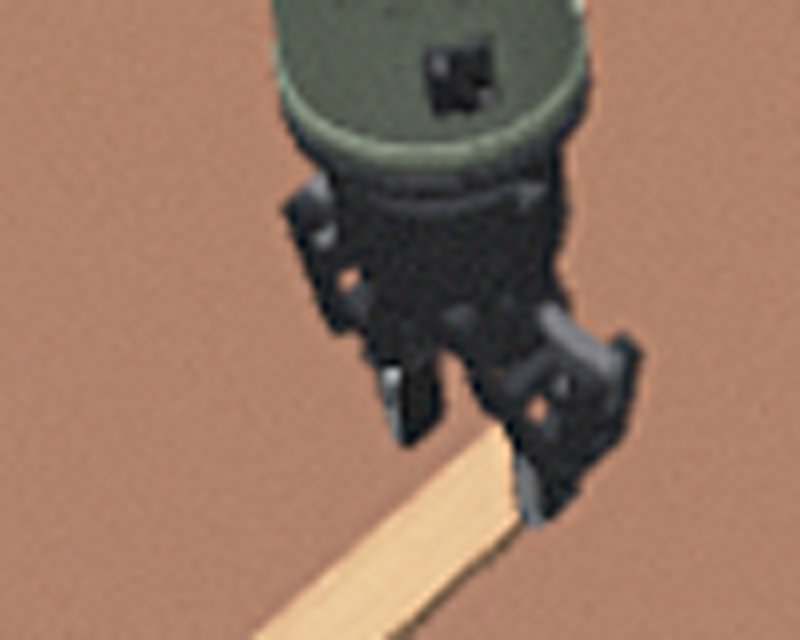

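The fingers straddle the near end of the bar: left tip at (405,440), right tip at (540,520), still about 20 mm above the table. I'll descend and close.

```bash
python3 -m pendant '[0,0,0.01,0,0,0,0.6, 0,0,0.005,0,0,0,0.6, 0,0,0.003,0,0,0,0.6, 0,0,0,0,0,0,0.3, 0,0,0,0,0,0,0.2, 0,0,0,0,0,0,0.1, 0,0,0,0,0,0,0.1,0,0,0,0,0,0,0.1]'
```

```text
t: 4.55
tcp_pos: [0.4914, -0.1586, 0.0016]
tcp_rot: [-3.142, 0.0, 2.841]
wrist_force: [-1.4, -0.1, 6.0]
gripper_width: 0.033
gripper_force: 60.2
```

```bash
python3 -m pendant '[0,0,-0.02,0,0,0,0.1, 0,0,-0.035,0,0,0,0.1, 0,0,-0.035,0,0,0,0.1, 0,0,0,0,0,-0.1,0.1, 0,0,0,0,0,-0.093,0.1]'
python3 to.py .4543 .0736 .07 3.0336
```

```text
t: 5.05
tcp_pos: [0.492, -0.1585, 0.0925]
tcp_rot: [-3.141, 0.002, 3.038]
wrist_force: [-0.6, -0.3, -1.5]
gripper_width: 0.0334
gripper_force: 59.7
t 5.05 q [ 0.18  0.56  0.02  2.   -0.02  0.58  1.68] [ 0.492  -0.1585  0.0925] [-3.1412e+00  2.2000e-03  3.0378e+00]
[0.0615 0.227  0.0225] turn 0.0042 rows>= 4.724790668565764
```

```bash
python3 -m pendant '[0.0088,0.0324,0,0,0,0,0.1, 0.0088,0.0324,0,0,0,0,0.1, 0.0088,0.0324,0,0,0,0,0.1, 0.0088,0.0324,0,0,0,0,0.1, 0.0088,0.0324,0,0,0,0,0.1, 0.0088,0.0324,0,0,0,0,0.1, 0.0087,0.0326,0.0225,0,0,0,0.1, 0,0,0,0,0,0,0.1]'
python3 to.py .4543 .0736 .07 3.0336
python3 - <<'E'
from h import *
crop("scene",305,205,100,75,8,"pics/s3.png")
crop("top",232,210,100,90,6,"pics/t3.png")
for c in("top","scene"):
  for o in r.outline_of("bar",c)[:2]:
    m=o["pixels"].astype(np.uint8); print(c,o["score"],o["rect"])
    cnt=max(cv2.findContours(m,0,2)[0],key=cv2.contourArea)
    rc=cv2.minAreaRect(np.array([plane(c,p[0],0.08)[:2]*1000 for p in cnt]).astype(np.float32)); print(rc, cv2.boxPoints(rc).round(1).tolist())
E
```

```text
t: 5.85
tcp_pos: [0.4532, 0.0779, 0.0672]
tcp_rot: [3.141, -0.002, 3.04]
wrist_force: [-0.7, -0.5, -1.4]
gripper_width: 0.033
gripper_force: 59.8
t 5.85 q [-0.33  0.54  0.03  2.15 -0.05  0.45  1.21] [0.4532 0.0779 0.0672] [ 3.1409e+00 -2.2000e-03  3.0395e+00]
[-0.0016 -0.0042 -0.0028] turn 0.0059 rows>= 0.10499699595011842
top 0.8 [287.4, 251.8, 16.7, 20.8]
((557.0197143554688, 64.45765686035156), (33.82099151611328, 49.20599365234375), 82.10794830322266) [[530.2999877929688, 51.099998474121094], [579.0999755859375, 44.29999923706055], [583.7000122070312, 77.80000305175781], [535.0, 84.5999984741211]]
scene 0.8 [347.1, 222.7, 31.1, 45.5]
((507.59808349609375, 72.91255950927734), (39.669898986816406, 165.71873474121094), 82.92616271972656) [[422.8999938964844, 63.400001525878906], [587.4000244140625, 43.0], [592.2999877929688, 82.4000015258789], [427.79998779296875, 102.80000305175781]]
```

View pics/s3.png

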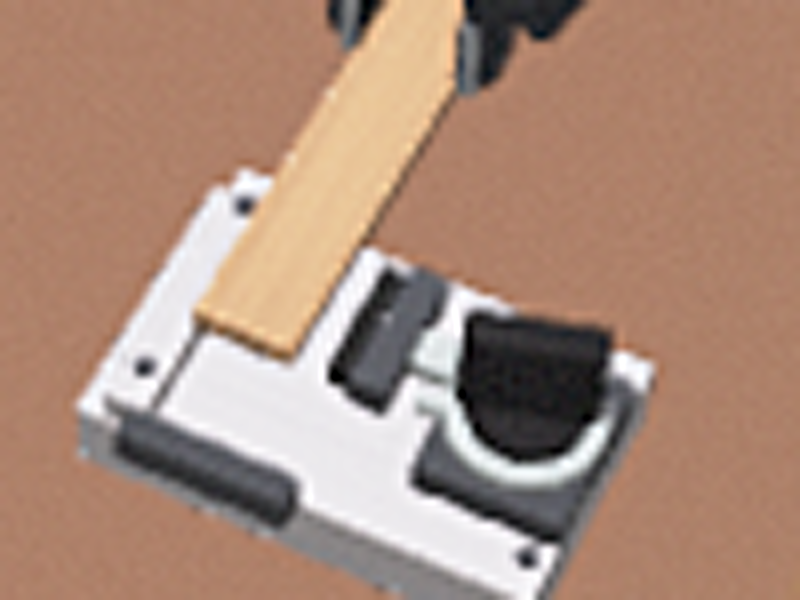

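View pics/t3.png

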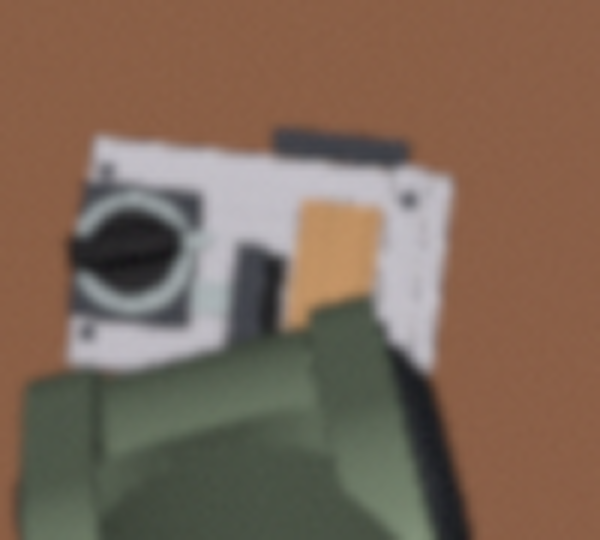

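The scene crop shows the bar held over the channel, its front top corners at (200,312) and (292,350), with the jaw's pad edge at right (340,375)–(385,270). In the top crop the front corners are at (302,200) and (385,207). I'll express these in the fixture frame.

```bash
cat > m.py <<'E'
from h import *
F=np.array([.554,.0653]); w=-.1079; Rf=np.array([[np.cos(w),np.sin(w)],[-np.sin(w),np.cos(w)]])
fx=lambda c,p,z:(Rf@(plane(c,p,z)[:2]-F)*1000).round(1).tolist()
E
python3 - <<'E'
from m import *
T1=lambda x,y:(x/8+231.56,y/8+219.56); S1=lambda x,y:(x/8+304.56,y/8+214.56)
T3=lambda x,y:(x/6+231.58,y/6+209.58); S3=lambda x,y:(x/8+304.56,y/8+204.56)
z=.0756
print("bar top L,R",fx("top",T3(302,200),z),fx("top",T3(385,207),z))
print("bar scene L,R",fx("scene",S3(292,350),z),fx("scene",S3(200,312),z))
print(tri(T3(302,200),S3(292,350)),tri(T3(385,207),S3(200,312)))
print("pad top",[fx("top",T1(*p),.044) for p in((380,262),(368,388))])
print("pad scene",[fx("scene",S1(*p),.044) for p in((388,190),(330,290))])
print("fence scene",[fx("scene",S1(*p),.045) for p in((281,108),(155,322))])
print("stop scene",[fx("scene",S1(*p),.046) for p in((118,340),(297,405))],"top",[fx("top",T1(*p),.046) for p in((365,125),(540,137))])
E
```

```text
bar top L,R [27.5, 15.9] [28.2, -19.3]
bar scene L,R [26.8, 16.3] [26.9, -15.2]
(array([0.58285607, 0.0783891 , 0.07608307]), np.float64(0.0006134963203321278)) (array([0.57934532, 0.04513297, 0.07498655]), np.float64(0.004225241209025542))
pad top [[5.4, 22.6], [-35.7, 21.9]]
pad scene [[-35.6, 22.0], [8.1, 21.9]]
fence scene [[-49.0, -22.6], [44.7, -21.5]]
stop scene [[56.6, -28.5], [52.9, 31.6]] top [[49.2, 32.3], [51.3, -24.7]]
```

```bash
python3 -m pendant '[0,0,0.015,0,0,0.003,0.1, 0,0,0.01,0,0,0.003,0.1, 0,0,0.005,0,0,0,0.1, 0,0,0,0,0,0,0.1, 0,0,0,0,0,0,0.1]'
python3 to.py .4543 .0736 .0316 3.0336
```

```text
t: 6.55
tcp_pos: [0.4546, 0.0736, 0.0389]
tcp_rot: [-3.141, -0.0, 3.027]
wrist_force: [-0.1, 1.2, -0.3]
gripper_width: 0.0328
gripper_force: 59.9
t 6.55 q [-0.31  0.6   0.03  2.16 -0.05  0.38  1.21] [0.4546 0.0736 0.0389] [-3.1414e+00 -3.0000e-04  3.0274e+00]
[0.0003 0.     0.0073] turn -0.0062 rows>= 0.14712638808788336
```

```bash
python3 -m pendant '[0,0.0025,0,0,0,-0.004,0.1, 0,0,0.003,0,0,0,0.1, 0,0,0.002,0,0,0,0.1, 0,0,0,0,0,0,0.1]'
python3 -m pendant '[0,0,0.001,0,0,0,0.1,0,0,0.001,0,0,0,0.1, 0,0,0,0,0,0,0.1]'
```

```text
t: 6.95
tcp_pos: [0.4547, 0.0762, 0.0336]
tcp_rot: [-3.141, -0.0, 3.032]
wrist_force: [0.5, -0.3, -0.1]
gripper_width: 0.033
gripper_force: 60.0
t: 7.25
tcp_pos: [0.4549, 0.0763, 0.0317]
tcp_rot: [-3.142, -0.0, 3.032]
wrist_force: [-0.5, 0.2, -0.8]
gripper_width: 0.0329
gripper_force: 60.0
```

```bash
python3 -m pendant '[0,0,0.0007,0,0,0,0.1, 0,0,0.0005,0,0,0,0.1, 0,0,0,0,0,0,0.1]'
python3 -m pendant '[-0.003,0,0,0,0,0,0.1,-0.004,0,0,0,0,0,0.1,-0.003,0,0,0,0,0,0.1,-0.003,0,0,0,0,0,0.1,-0.002,0,0,0,0,0,0.1,0,0,0,0,0,0,0.1]'
```

```text
t: 7.55
tcp_pos: [0.4549, 0.0763, 0.0306]
tcp_rot: [-3.142, -0.0, 3.032]
wrist_force: [0.2, -0.4, -1.0]
gripper_width: 0.033
gripper_force: 60.0
t: 8.15
tcp_pos: [0.4702, 0.0746, 0.0306]
tcp_rot: [3.142, 0.0, 3.032]
wrist_force: [0.6, 0.5, 0.9]
gripper_width: 0.0333
gripper_force: 60.2
```

```bash
python3 -m pendant '[-0.001,0,0.0005,0,0,0,0.1,-0.001,0,0.0005,0,0,0,0.1,-0.001,0,0,0,0,0,0.1,0,0,0,0,0,0,0.1]'
python3 -m pendant '[-0.001,0,0,0,0,0,0.1,-0.001,0,0,0,0,0,0.1,0,0,0,0,0,0,0.1]'
```

```text
t: 8.55
tcp_pos: [0.4723, 0.0744, 0.0297]
tcp_rot: [-3.141, -0.001, 3.032]
wrist_force: [-6.1, 0.8, 10.8]
gripper_width: 0.0329
gripper_force: 61.3
t: 8.85
tcp_pos: [0.4742, 0.0742, 0.0298]
tcp_rot: [-3.141, -0.001, 3.032]
wrist_force: [-7.2, 0.2, 12.7]
gripper_width: 0.0332
gripper_force: 61.4
```

```bash
python3 -m pendant '[0,0,-0.0006,0,0,0,0.1,-0.0008,0,0,0,0,0,0.1,0,0,0,0,0,0,0.1]'
python3 -m pendant '[-0.0008,0,0,0,0,0,0.1,0,0,0,0,0,0,0.1]'
```

```text
t: 9.15
tcp_pos: [0.4744, 0.0741, 0.0302]
tcp_rot: [-3.141, -0.002, 3.032]
wrist_force: [-8.0, 0.7, 11.4]
gripper_width: 0.0331
gripper_force: 61.4
t: 9.35
tcp_pos: [0.4745, 0.0741, 0.0301]
tcp_rot: [-3.141, -0.004, 3.032]
wrist_force: [-11.8, 2.4, 14.8]
gripper_width: 0.0331
gripper_force: 61.7
```

```bash
python3 -m pendant '[0.0004,0,0,0,0,0,0.1,0,0,0,0,0,0,0.3,0,0,0,0,0,0,0.5,0,0,0,0,0,0,0.7,0,0,0,0,0,0,0.7,0,0,-0.02,0,0,0,0.7,0,0,-0.04,0,0,0,0.7,0,0,-0.04,0,0,0,0.7]'
python3 to.py .4 .07 .2 3.0
python3 - <<'E'
from h import *
crop("scene",305,205,100,75,8,"pics/s4.png")
E
```

```text
t: 10.15
tcp_pos: [0.4756, 0.0738, 0.1311]
tcp_rot: [-3.141, -0.001, 3.032]
wrist_force: [0.3, -0.1, -0.2]
gripper_width: 0.0598
gripper_force: 0.0
t 10.15 q [-0.32  0.45  0.05  2.06 -0.04  0.63  1.22] [0.4756 0.0738 0.1311] [-3.1410e+00 -1.2000e-03  3.0317e+00]
[ 0.0747 -0.0121 -0.0689] turn 0.0317 rows>= 2.0468704998066847
```

View pics/s4.png

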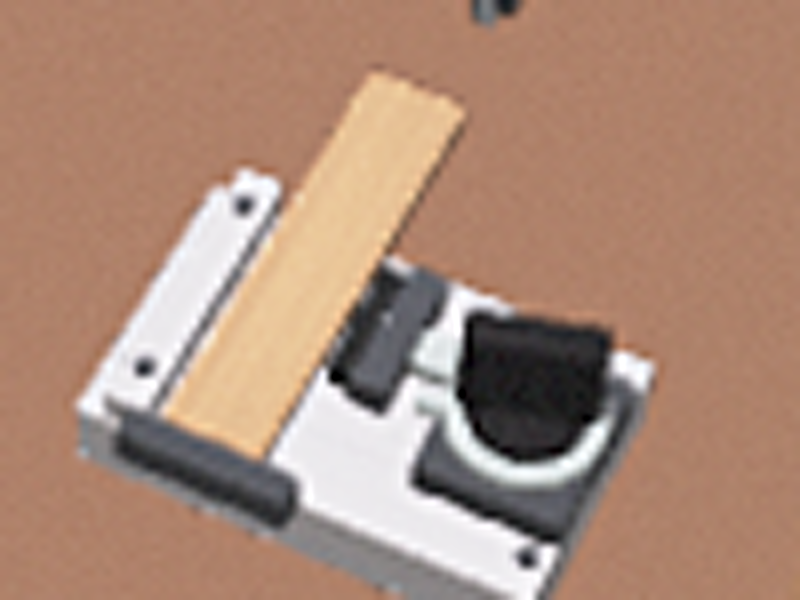

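The bar lies flat in the channel with its front edge at the stop (165–270, 420–455), beside the fence and clear of the pad. Next I'll locate the knob axis and grip direction.

```bash
python3 - <<'E'
from m import *
T1=lambda x,y:(x/8+231.56,y/8+219.56); S1=lambda x,y:(x/8+304.56,y/8+214.56)
a=plane("top",T1(93,260),.095);b=plane("top",T1(240,244),.095)
print("grip top",(a+b)/2,np.linalg.norm(a-b),np.arctan2(*(b-a)[1::-1]))
q=[plane("scene",S1(*p),.095) for p in((468,234),(611,246))]; print("scene far edge",[i.round(4).tolist() for i in q],np.linalg.norm(q[1]-q[0]),np.arctan2(*(q[0]-q[1])[1::-1]))
r.get_image("top"); r.get_image("scene")
for c in("top","scene"):
  for t,z in(("collar",.051),("knob",.095),("knob_grip",.08)):
    for o in r.outline_of(t,c)[:3]:
      m=o["pixels"].astype(np.uint8); cnt=np.vstack(cv2.findContours(m,0,2)[0])
      W=np.array([plane(c,p[0],z)[:2]*1000 for p in cnt]).astype(np.float32)
      rc=cv2.minAreaRect(W); ce=cv2.minEnclosingCircle(W)
      print(c,t,round(o["score"],2),np.round(o["rect"],1),"rect",np.round(rc[0],1),np.round(rc[1],1),round(rc[2],1),"circ",np.round(ce[0],1),round(ce[1],1))
im=cv2.imread("pics/top0.png"); g=im.max(2)
# pale ring + dark knob hull
sub=im[230:270,238:270].astype(int)
ring=((sub[...,1]-sub[...,2])>6)&(sub[...,1]>120)
ys,xs=np.nonzero(ring); P=np.c_[xs+238,ys+230]; print(len(P),P.min(0),P.max(0))
W=np.array([plane("top",p,.051)[:2] for p in P]); W=W[(W[:,1]>.117)]
h=cv2.convexHull((W*1000).astype(np.float32)); print(cv2.minEnclosingCircle(h), cv2.fitEllipse(h))
E
```

```text
grip top [0.5608435  0.15013974 0.095     ] 0.04564052154384579 -1.4646357230847367
scene far edge [[0.5638, 0.1278, 0.095], [0.5526, 0.1695, 0.095]] 0.04322514891075705 -1.3086445704974867
top collar 0.74 [252.1 248.7  22.5  12. ] rect [571.3 151.3] [56.7 33.7] 89.8 circ [566.5 151.3] 28.5
top knob 0.64 [163.3 249.6  19.6  17.6] rect [569.2 371.3] [36.9 44.7] 89.8 circ [568.9 374.7] 23.0
top knob 0.53 [251.9 250.8  17.7  14. ] rect [564.  151.5] [24.2 44.9] 14.0 circ [562. 151.] 22.5
top knob_grip 0.75 [254.2 251.   20.5  12.2] rect [566.1 152.9] [27.  47.9] 14.0 circ [562.7 151.9] 24.1
top knob_grip 0.59 [160.4 248.8  13.2  20.7] rect [570.7 376.3] [45.7 37.3] 1.7 circ [570.9 379.9] 23.9
scene collar 0.92 [370.5 255.1  24.   24.5] rect [557.8 145.5] [66.3 55.7] 11.9 circ [555.8 148.4] 35.5
scene collar 0.73 [461.8 289.   22.8  28.3] rect [563.6 378.9] [82.5 50.5] 16.9 circ [562.2 383.4] 45.2
scene knob 0.82 [371.9 254.2  20.8  21.6] rect [582.2 153.8] [51.9 44.1] 10.1 circ [579.8 153.4] 28.5
scene knob 0.61 [463.6 281.9  20.7  21.5] rect [582.9 374.9] [56.4 34.2] 14.0 circ [581.5 379.3] 30.5
scene knob_grip 0.81 [464.2 283.5  17.5  22.7] rect [572.1 376. ] [68.3 36.6] 10.5 circ [570.8 379.7] 34.9
scene knob_grip 0.75 [371.8 254.8  15.9  15.4] rect [572.1 152.9] [52.3 41.6] 16.6 circ [570.6 151.3] 28.0
70 [247 242] [269 261]
((560.9185180664062, 142.296630859375), 33.07453918457031) ((560.5298461914062, 146.57473754882812), (47.32476806640625, 68.38208770751953), 150.38845825195312)
```

```bash
python3 to.py .562 .15 .13 3.032 .562 .15 .13 1.77
```

```text
t 10.6 q [-0.32  0.45  0.05  2.06 -0.04  0.63  1.22] [0.4755 0.0739 0.1293] [-3.1409e+00 -1.6000e-03  3.0317e+00]
[-0.0776  0.0852 -0.0007] turn -0.0003 rows>= 2.305008677664044
[ 0.  0. -0.] turn 1.262 rows>= 0.0
```

```bash
python3 -m pendant '[-0.0194,0.0213,-0.01,0,0,0,0.5,-0.0194,0.0213,0,0,0,0,0.5,-0.0194,0.0213,0,0,0,0,0.5,-0.0194,0.0213,0,0,0,0,0.5,0,0,0,0,0,0.14,0.5,0,0,0,0,0,0.14,0.5,0,0,0,0,0,0.14,0.5,0,0,0,0,0,0.14,0.5]' >/dev/null
python3 -m pendant '[0,0,0,0,0,0.14,0.5,0,0,0,0,0,0.14,0.5,0,0,0,0,0,0.14,0.5,0,0,0,0,0,0.14,0.5,0,0,0,0,0,0.14,0.5,0,0,0,0,0,0,0.5,0,0,0,0,0,0,0.5]' >/dev/null
python3 to.py .562 .15 .068 1.77
```

```text
t 12.1 q [-0.64  0.6   0.4   1.81 -0.31  0.79  0.12] [0.5622 0.1502 0.1396] [-3.1406e+00  6.0000e-04  1.7763e+00]
[-0.0001 -0.0002  0.0716] turn 0.0063 rows>= 1.4317178399185322
```

```bash
python3 -m pendant '[0,0,0.025,0,0,0,0.5,0,0,0.015,0,0,0,0.5,0,0,0,0,0,0,0.5]'
python3 - <<'E'
from h import *
crop("scene",315,175,100,75,8,"pics/s5.png")
E
```

```text
t: 12.4
tcp_pos: [0.5613, 0.1497, 0.0982]
tcp_rot: [-3.138, 0.0, 1.774]
wrist_force: [0.4, -1.6, 1.3]
gripper_width: 0.0424
gripper_force: 0.0
```

View pics/s5.png

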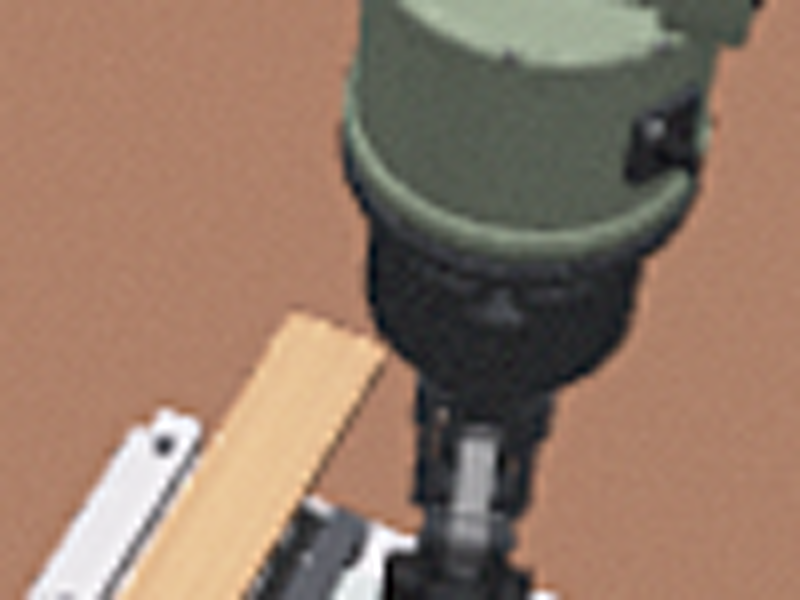

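The front finger (470,500) is centred over the grip bar (385–530, 580), so the alignment holds. I'll lower and pinch.

```bash
python3 -m pendant '[0,0,0.012,0,0,0,0.5,0,0,0.012,0,0,0,0.5,0,0,0.005,0,0,0,0.5,0,0,0,0,0,0,0.5]'
python3 -m pendant '[0,0,0,0,0,0,0.3,0,0,0,0,0,0,0.2,0,0,0,0,0,0,0.1,0,0,0,0,0,0,0,0,0,0,0,0,0,0,0,0,0,0,0,0,0]'
python3 -c "
from station import r;s=r.state();print(s['wrist_torque'],s['joint_pos'].round(2))"
```

```text
t: 12.85
tcp_pos: [0.562, 0.15, 0.0704]
tcp_rot: [-3.14, 0.0, 1.772]
wrist_force: [0.6, -0.3, 0.6]
gripper_width: 0.0426
gripper_force: 0.0
t: 13.45
tcp_pos: [0.563, 0.1503, 0.0717]
tcp_rot: [3.14, -0.0, 1.772]
wrist_force: [0.8, -0.5, 6.9]
gripper_width: 0.0125
gripper_force: 59.4
[ 0.0403945  -0.23813337 -0.05760005] [-0.6   0.7   0.34  1.85 -0.36  0.65  0.16]
```

```bash
cat > q.py <<'E'
from station import r
s=r.state(); print("T",s['wrist_torque'].round(3),"F",s['wrist_force'].round(1),"p",s['tcp_pos'].round(4),"rot",s['tcp_rot'].round(4),"q",s['joint_pos'].round(2),"t",s['t'])
E
python3 -m pendant '[0,0,0,0,0,0.08,0,0,0,0,0,0,0.08,0,0,0,0,0,0,0.04,0,0,0,0,0,0,0,0]'>/dev/null; python3 q.py
python3 -m pendant '[0,0,0,0,0,0.08,0,0,0,0,0,0,0.08,0,0,0,0,0,0,0.04,0,0,0,0,0,0,0,0]'>/dev/null; python3 q.py
python3 -m pendant '[0,0,0,0,0,0.08,0,0,0,0,0,0,0.08,0,0,0,0,0,0,0.04,0,0,0,0,0,0,0,0]'>/dev/null; python3 q.py
```

```text
T [ 0.053 -0.113  0.037] F [-0.3  0.1  8.8] p [0.5629 0.1503 0.0717] rot [ 3.1406e+00 -2.0000e-04  1.5703e+00] q [-0.63  0.71  0.4   1.85 -0.42  0.66  0.01] t 13.85
T [ 0.049 -0.02   0.015] F [ 0.7 -0.1  7.8] p [0.5628 0.1503 0.0717] rot [ 3.1407e+00 -4.0000e-04  1.3703e+00] q [-0.67  0.72  0.45  1.85 -0.48  0.67 -0.14] t 14.25
T [0.158 0.131 0.244] F [-1.8 -0.3  9.5] p [0.5627 0.1505 0.0717] rot [ 3.1411e+00 -5.0000e-04  1.1708e+00] q [-0.7   0.74  0.5   1.85 -0.54  0.69 -0.29] t 14.65
```

```bash
python3 -m pendant '[0,0,0,0,0,0.06,0,0,0,0,0,0,0.06,0,0,0,0,0,0,0.03,0,0,0,0,0,0,0,0]'>/dev/null; python3 q.py
python3 -m pendant '[0,0,0,0,0,0.05,0,0,0,0,0,0,0.05,0,0,0,0,0,0,0,0]'>/dev/null; python3 q.py
python3 -m pendant '[0,0,0,0,0,0.05,0,0,0,0,0,0,0.05,0,0,0,0,0,0,0,0]'>/dev/null; python3 q.py
```

```text
T [0.236 0.189 0.336] F [-0.4  1.   9.3] p [0.5627 0.1505 0.0717] rot [ 3.1413e+00 -7.0000e-04  1.0211e+00] q [-0.73  0.75  0.54  1.85 -0.58  0.7  -0.4 ] t 15.05
T [0.219 0.243 0.248] F [-0.7  1.3  9.1] p [0.5627 0.1505 0.0717] rot [ 3.1415e+00 -7.0000e-04  9.2040e-01] q [-0.74  0.76  0.57  1.85 -0.6   0.71 -0.48] t 15.35
T [0.34  0.221 0.27 ] F [-0.9  0.7 10.1] p [0.5627 0.1506 0.0717] rot [-3.1416e+00 -7.0000e-04  8.2050e-01] q [-0.76  0.77  0.59  1.85 -0.63  0.72 -0.55] t 15.65
```

```bash
for i in 1; do python3 -m pendant '[0,0,0,0,0,0.04,0,0,0,0,0,0,0,0]'>/dev/null; python3 q.py
python3 -m pendant '[0,0,0,0,0,0.04,0,0,0,0,0,0,0,0]'>/dev/null; python3 q.py
python3 -m pendant '[0,0,0,0,0,0.04,0,0,0,0,0,0,0,0]'>/dev/null; python3 q.py
python3 -m pendant '[0,0,0,0,0,0.04,0,0,0,0,0,0,0,0]'>/dev/null; python3 q.py; done
```

```text
T [0.266 0.271 0.265] F [-0.2  1.9 10. ] p [0.5627 0.1506 0.0717] rot [-3.1415e+00 -8.0000e-04  7.8100e-01] q [-0.77  0.77  0.6   1.86 -0.64  0.72 -0.58] t 15.85
T [0.325 0.225 0.303] F [-1.1  2.3  9.8] p [0.5627 0.1505 0.0717] rot [-3.1415e+00 -8.0000e-04  7.4080e-01] q [-0.77  0.77  0.61  1.86 -0.65  0.72 -0.61] t 16.05
T [0.328 0.226 0.299] F [-1.6  1.9  9.9] p [0.5626 0.1505 0.0717] rot [-3.1414e+00 -7.0000e-04  7.0090e-01] q [-0.78  0.78  0.62  1.86 -0.66  0.73 -0.65] t 16.25
T [0.4   0.229 0.294] F [-0.1  2.3  9.7] p [0.5627 0.1505 0.0717] rot [-3.1414e+00 -8.0000e-04  6.6090e-01] q [-0.78  0.78  0.63  1.86 -0.67  0.73 -0.68] t 16.45
```

```bash
python3 -m pendant '[0,0,0,0,0,0.03,0,0,0,0,0,0,0,0]'>/dev/null; python3 q.py
python3 -m pendant '[0,0,0,0,0,0.03,0,0,0,0,0,0,0,0]'>/dev/null; python3 q.py
python3 -m pendant '[0,0,0,0,0,0.03,0,0,0,0,0,0,0,0]'>/dev/null; python3 q.py
python3 -m pendant '[0,0,0,0,0,0.03,0,0,0,0,0,0,0,0]'>/dev/null; python3 q.py
```

```text
T [0.388 0.25  0.309] F [-0.   1.7  9.1] p [0.5626 0.1506 0.0717] rot [-3.1413e+00 -7.0000e-04  6.3130e-01] q [-0.79  0.78  0.64  1.86 -0.68  0.73 -0.7 ] t 16.65
T [0.419 0.254 0.344] F [-1.9  2.1  8.4] p [0.5627 0.1506 0.0717] rot [-3.1413e+00 -8.0000e-04  6.0130e-01] q [-0.79  0.79  0.65  1.86 -0.69  0.74 -0.72] t 16.85
T [0.437 0.235 0.338] F [-1.6  1.5  9.5] p [0.5626 0.1506 0.0717] rot [-3.1412e+00 -7.0000e-04  5.7140e-01] q [-0.8   0.79  0.66  1.86 -0.7   0.74 -0.75] t 17.05
T [0.43  0.282 0.336] F [-1.1  1.9  9. ] p [0.5626 0.1506 0.0717] rot [-3.1411e+00 -7.0000e-04  5.4140e-01] q [-0.8   0.79  0.66  1.86 -0.71  0.74 -0.77] t 17.25
```

```bash
python3 -m pendant '[0,0,0,0,0,0.03,0,0,0,0,0,0,0,0]'>/dev/null; python3 q.py
python3 -m pendant '[0,0,0,0,0,0.03,0,0,0,0,0,0,0,0]'>/dev/null; python3 q.py
python3 -m pendant '[0,0,0,0,0,0.03,0,0,0,0,0,0,0,0]'>/dev/null; python3 q.py
python3 -m pendant '[0,0,0,0,0,0.03,0,0,0,0,0,0,0,0]'>/dev/null; python3 q.py
```

```text
T [0.575 0.274 0.4  ] F [-1.3  2.4 10.6] p [0.5626 0.1507 0.0717] rot [-3.1411e+00 -7.0000e-04  5.1150e-01] q [-0.81  0.79  0.67  1.86 -0.71  0.75 -0.79] t 17.45
T [0.522 0.354 0.351] F [-0.4  2.5  9.6] p [0.5626 0.1507 0.0717] rot [-3.1411e+00 -7.0000e-04  4.8160e-01] q [-0.81  0.8   0.68  1.86 -0.72  0.75 -0.81] t 17.65
T [0.559 0.343 0.395] F [-0.6  2.3 10.5] p [0.5626 0.1508 0.0717] rot [-3.1409e+00 -7.0000e-04  4.5160e-01] q [-0.82  0.8   0.69  1.86 -0.73  0.75 -0.84] t 17.85
T [0.635 0.392 0.34 ] F [-2.   2.1  9.9] p [0.5626 0.1508 0.0717] rot [-3.1408e+00 -7.0000e-04  4.2150e-01] q [-0.82  0.8   0.69  1.86 -0.74  0.76 -0.86] t 18.05
```

```bash
python3 -m pendant '[0,0,0,0,0,0.03,0,0,0,0,0,0,0,0]'>/dev/null; python3 q.py
python3 -m pendant '[0,0,0,0,0,0.03,0,0,0,0,0,0,0,0]'>/dev/null; python3 q.py
python3 -m pendant '[0,0,0,0,0,0.03,0,0,0,0,0,0,0,0]'>/dev/null; python3 q.py
python3 -m pendant '[0,0,0,0,0,0.03,0,0,0,0,0,0,0,0]'>/dev/null; python3 q.py
```

```text
T [0.699 0.467 0.198] F [-1.4  2.7 10.3] p [0.5625 0.1508 0.0717] rot [-3.1407e+00 -5.0000e-04  3.9130e-01] q [-0.82  0.81  0.7   1.86 -0.74  0.76 -0.89] t 18.25
T [0.739 0.512 0.002] F [-1.3  2.9 11.1] p [0.5625 0.1508 0.0717] rot [-3.1406e+00 -6.0000e-04  3.6120e-01] q [-0.83  0.81  0.71  1.86 -0.75  0.76 -0.91] t 18.45
T [ 0.158  0.126 -0.158] F [0.5 1.7 9.1] p [0.5625 0.1507 0.0717] rot [-3.1408e+00 -5.0000e-04  3.3090e-01] q [-0.83  0.81  0.72  1.86 -0.76  0.77 -0.93] t 18.65
T [0.445 0.25  0.005] F [-1.4  2.3  9.6] p [0.5627 0.1506 0.0717] rot [-3.1409e+00 -7.0000e-04  3.0100e-01] q [-0.84  0.82  0.73  1.86 -0.77  0.77 -0.96] t 18.85
```

```bash
python3 -m pendant '[0,0,0,0,0,0,0.15,0,0,0,0,0,0,0.3,0,0,0,0,0,0,0.5,0,0,0,0,0,0,0.5,0,0,-0.02,0,0,0,0.5,0,0,-0.04,0,0,0,0.5,0,0,-0.04,0,0,0,0.5,0,0,-0.04,0,0,0,0.5]'; python3 to.py .42 -.05 .23 .3
```

```text
t: 19.65
tcp_pos: [0.5621, 0.1498, 0.2126]
tcp_rot: [3.141, 0.001, 0.301]
wrist_force: [0.0, 0.4, -0.9]
gripper_width: 0.0428
gripper_force: 0.0
t 19.65 q [-0.95  0.65  0.91  1.77 -0.59  1.02 -1.09] [0.5621 0.1498 0.2126] [3.1412e+00 6.0000e-04 3.0130e-01]
[-0.195   0.1487 -0.0174] turn 0.0013 rows>= 4.917081564491161
```

```bash
python3 -m pendant '[-0.028,0.021,-0.005,0,0,0,0.5,-0.028,0.021,0,0,0,0,0.5,-0.028,0.021,0,0,0,0,0.5,-0.028,0.021,0,0,0,0,0.5,-0.028,0.021,0,0,0,0,0.5,-0.028,0.021,0,0,0,0,0.5,-0.028,0.021,0,0,0,0,0.5,0,0,0,0,0,0,0.5]'
python3 - <<'E'
from h import *
a=r.get_image("top")[222:272,238:318]; b=r.get_image("scene")[218:288,310:390]
cv2.imwrite("pics/f.png",cv2.resize(np.vstack([a,b]),None,fx=5,fy=5,interpolation=cv2.INTER_CUBIC))
E
```

```text
t: 20.45
tcp_pos: [0.4166, -0.0512, 0.2164]
tcp_rot: [-3.14, 0.0, 0.297]
wrist_force: [-0.5, 0.4, -1.2]
gripper_width: 0.0425
gripper_force: 0.0
```

View pics/f.png

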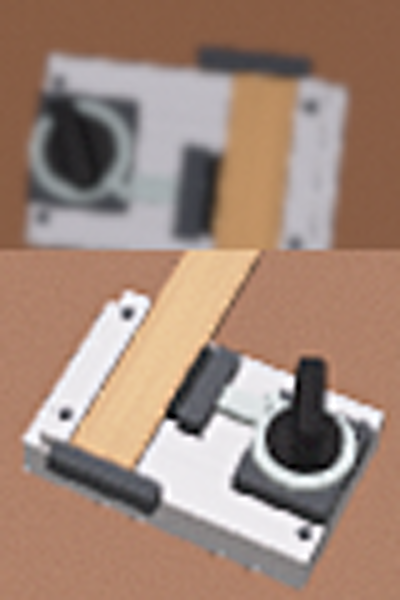

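The final picture shows the jaw pad pressed on the bar, the bar at the stop, the tab near (125,190) and the grip bar along (60,105)–(105,185), so it has turned past the tab. I'll do one numeric check before handing in.

```bash
python3 - <<'E'
from m import *
im=r.get_image("top"); r.get_image("scene")
for c in("top","scene"):
  for t,z in(("knob_grip",.09),("bar",.04)):
    for o in r.outline_of(t,c)[:2]:
      m=o["pixels"].astype(np.uint8); cnt=np.vstack(cv2.findContours(m,0,2)[0])
      W=np.array([fx(c,p[0],z) for p in cnt],np.float32); rc=cv2.minAreaRect(W)
      print(c,t,round(o["score"],2),np.round(rc[0],1),np.round(rc[1],1),round(rc[2],1))
# darkest pixels of the knob -> grip axis ; tab from pale pixels outside collar radius
sub=im[235:270,236:275].astype(int); g=sub.max(2)
ys,xs=np.nonzero(g<38); P=np.array([plane("top",(x+236,y+235),.09)[:2] for x,y in zip(xs,ys)]); Q=P-P.mean(0)
u,s,v=np.linalg.svd(Q,full_matrices=False); print(len(P),s/np.sqrt(len(P)),"axis",np.arctan2(v[0,1],v[0,0]))
E
```

```text
top knob_grip 0.62 [-2.4 85.5] [40.5 34. ] 65.0
top knob_grip 0.49 [-17.3 306.5] [45.2 34.5] 7.9
top bar 0.72 [-31.2  -3.4] [160.2  37.9] 0.3
scene knob_grip 0.82 [ 9.  85.8] [68.1 36.1] 24.1
scene knob_grip 0.58 [ -8.1 309.5] [67.2 38.5] 16.8
scene bar 0.55 [-33.6  -3.7] [ 34.7 153.8] 89.6
62 [0.0096734  0.00603607] axis -2.716719957300549
```

```bash
python3 -c "
from station import r;print(r.sign_off())"
```

```text
the job is handed in; nothing more can be done
None
```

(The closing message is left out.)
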